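# Tap the carousel's locking wedge home

### The job

Lock the display carousel by tapping its pale wooden wedge down into the slot of the keeper block with the wooden tapper until the wedge will go no further, then stand the tapper upright on its green felt pad again and let go. Use the head of the tapper, held above the wedge, for the tapping, and leave the blue chime bowl standing where it is.

Things in the scene. Friction and masses are not known exactly. Their poses are not given: they have to be found in the camera images.
- wedge_top (a point): Centre of the flat top (40 x 28 mm) of the pale wedge standing in the slot of the dark keeper block (90 x 90 mm, top 80 mm above the shelf). z up, x to the turntable with a clock 190 mm high that begins 165 mm away. It slides straight down only: top at first 112 to 122 mm above the shelf, fully home, at a hard stop, 88 mm (8 mm proud). It yields to a push of about 8 N and stays where left.
- tapper_grip (a point): Wooden tapper, 0.25 kg, standing on its head, handle up: head 56 mm in diameter, 50 mm high, with a brass band; above it a straight round handle 28 mm in diameter, 76 mm long; 126 mm high in all. This point is on its axis in the handle, 90 mm above the head's flat underside (which does the tapping) and 36 mm below the handle's top; z up along the handle.
- pad_top (a point): Centre of the upper face of the green felt pad that the tapper stands on at the start, a fixed disc of 110 mm diameter, 4 mm thick, lying on the shelf; z up.
- bowl_center (a point): The blue ceramic bell-shaped chime bowl, a bystander, open upwards, 104 mm across the rim, 44 mm across the foot, 75 mm high; this point is on its axis half-way up.
Mind the look-alikes: they are no part of the job. Of the things like the part that bears tapper_grip, leave any that is pink, purple or red; of the rest the larger one is meant.

How it is judged:
On the way, in this order (a step that is already met when the one before it is completed fails the run):
1. the tapper is lifted off its pad and brought over the wedge, which is not yet home (horizontal distance between tapper_grip and wedge_top below 0.045 m and height (world z) of wedge_top above 0.092 m), for 0.05 s.
2. the wedge is home, with the tapper still over it (height (world z) of wedge_top below 0.091 m and horizontal distance between tapper_grip and wedge_top below 0.045 m and angle between tapper_grip's own z axis and vertical below 0.35 rad), for 0.05 s.
At the end, for the whole second after the job is handed in: The wedge is home within 3 mm (its top less than 91 mm above the shelf), and the tapper stands at rest on its felt pad, upright within 10 degrees, its axis within 30 mm of the pad's centre (height (world z) of wedge_top below 0.091 m and horizontal distance between tapper_grip and pad_top below 0.03 m and z of tapper_grip in the frame of pad_top between 0.084 and 0.096 m and angle between tapper_grip's own z axis and vertical below 0.17 rad and linear speed of tapper below 0.02 m/s); the robot touches nothing.
It fails at once if the chime bowl is moved more than 20 mm from its place (distance of bowl_center from where it was at the start of the episode above 0.02 m).
It fails at once if the gripper's fingers push the wedge (contact force between the fingers and wedge above 2 N).
It also fails if it takes over 54 s, if anything falls off the work surface, if the arm or the gripper's body presses on something with over 40 N, if the wrist force passes 120 N, or if a joint passes its speed limit or range.

### The arm

A 7-joint arm with a two-finger parallel gripper is mounted at the origin on the work surface. World frame = base frame: x ahead of the robot, y to its left, z up, the work surface at z = 0. Lengths are in m, angles in rad, forces in N, time in s.
With the tool pointing down it reaches from about 0.4 to 0.75 m from the base axis. Payload 19.5 kg.
Tool frame: the origin (TCP) lies on the centre line of the jaws, within the pads' length; the fingertips stand 17 mm ahead of it and the grasp point (between the pads) lies 2 mm behind it (bot.tcp_to_tips is the distance from the TCP to the fingertips, in m); z points along the fingers, y is the line along which they close (so a half turn about z gives the same grasp; the last joint's range is limited). The gripper opens to 85 mm and grips with 20 to 120 N. Pads are 22 mm wide; open, the fingers measure 114 mm over their backs; the gripper's body (76 mm by 85 mm) begins 54 mm behind the grasp point. The pads swing forward as they close: fully open they stand 13 mm farther back than shut.
Start: joints at [-1.25, 0.707, -0.028, 1.485, 0.022, 0.951, -0.075], TCP at [0.204, 0.538, 0.248] pointing down, gripper open.
Joint ranges: [-2.71, 2.71], [-0.32, 2.16], [-1.57, 1.52], [0, 2.45], [-1.46, 4.6], [0, 2.02], [-2.83, 2.83]. Speed limits (rad/s): [1.89, 1.89, 2.57, 2.57, 3.01, 3.01, 3.01].

### API

Orientations are given as a 3x3 rotation matrix whose columns are the frame's x, y, z axes.
In Python, from cell import get_state, cams, order, spotter, bot gives the robot as it stands.
- The arm moves only by the tool servo_tool, never from a script. Its arguments are lists of equal length, an entry for each row: "delta_pos": the shift along the tool's x, y, z in mm, a list of three; "angular": the turn, a rotation vector about the tool's x, y, z in degrees, a list of three. In form: {"delta_pos": [[dx, dy, dz], ...], "angular": [[rx, ry, rz], ...]}. A call has 1 to 8 rows; each row shifts and turns the commanded pose from where the row before left it, along the tool's axes as they then stand; what a row does not reach is not made up. A row lasts 1/10 s, in which the tool goes at most 50 mm and 8.59 degrees, less where a joint would pass 70% of its speed; a pose out of reach is approached as far as the arm can. A call with a gripper value outside its range is refused whole. "claw" is the finger opening in mm, from 0 to 85.4, set as the call begins (left out, the last holds). The fingers move at their own pace and stop on an object; "force" is the grip in N (left out, the last holds). Time passes only in rows, so rows that do not move let the fingers close. It gives the time, the measured TCP pose, the force, the opening and the grip force at its end, in the units of the state.
- get_state(): the state, without advancing time (a new reading comes with each control period).
- cams.read_camera(name): name is "scene" or "top" or "wrist"; returns (picture, depth): 384x512x3 uint8, red, green, blue; 384x512 float32, m along the optical axis (not along the pixel's ray), 0 where there is no reading.
- cams.calibration(name): a dict with "intrinsics" (3x3 intrinsics, pixels), "extrinsics" (4x4, takes a point from world to camera coordinates); the wrist camera has in their place "T_tool_cam" (4x4, takes a point from camera to tool coordinates, whose origin is the TCP and whose axes are the flange's). Camera axes: x right, y up, looking along -z (the intrinsics and any distortion apply to the point x, -y, -z); pixel columns grow to the right and rows downward; lengths in m; the calibration is good to about 2 mm. A picture is of the moment at which its call begins: read the wrist's pose just before it. calibration takes no time and is no camera call.
- order.sign_off(): hands the job in; it is judged then, once.
Trained networks look in the newest picture that a camera, given by its name, has taken for a name from the list of things; names that differ only in an ending like _2 or _b are one class to them, and where a whole thing is asked for, a point or a joint stands for the part that bears it (a point fixed in the world has none). Each returns a list of dicts, best first, with "conf" (0 to 1); they miss things now and then, are a little off and sometimes report something else, mostly with a low value. They report only what shows in the picture. A call takes as long as a camera call. They do not tell look-alikes from the thing itself.
- spotter.recognise(camera, target): "bbox" ([centre column, centre row, width, height] in pixels, round what is visible of it).
The state is a dict: "t": time; "joint_positions": joint angles; "dq": joint speeds; "joint_efforts": joint torques, N m; "eef_pos": TCP position; "tool_rot": TCP orientation; "wrist_force": force on the tool from outside, world axes, zero at the start; "ft_torque": the same for the moment, N m; "finger_gap": finger opening in m; "grip_force": force on a finger pad.
Only numpy, scipy, OpenCV 4.12 (cv2) and the standard library are available. Lean on these libraries where they do the work, as an engineer would, in place of code of your own. Each camera call takes 0.05 s, during which the arm holds its last target. There are 200 camera calls.

## Working session

There is one attempt and no reset: what is moved stays moved. The work goes in short steps, Python scripts to look and compute and a tool call to move; the robot and the scene stay as the last step left them, time stands still between calls to the robot, and variables do not carry over. Pictures are saved under pics/ and viewed, at most 10 in all, crops included, and the job is handed in when it is done.

Besides the shell and the picture viewer there is one more tool, called after "Emit:" as name(argument=value, ...), one argument or row to a line, values as JSON. servo_tool: Moves the arm, as the interface text tells. Its arguments: {"type":"object","properties":{"delta_pos":{"type":"array"},"angular":{"type":"array"},"claw":{"type":"number"},"force":{"type":"number"}},"required":["delta_pos","angular"]}

```bash
mkdir -p pics; cat > h.py <<'E'
import numpy as np, cv2
from cell import get_state, cams, order, spotter, bot
def look(n):
    s=get_state(); rgb,d=cams.read_camera(n); c=cams.calibration(n)
    K=np.array(c["intrinsics"])
    if "extrinsics" in c: T=np.linalg.inv(np.array(c["extrinsics"]))
    else:
        W=np.eye(4); W[:3,:3]=s["tool_rot"]; W[:3,3]=s["eef_pos"]; T=W@np.array(c["T_tool_cam"])
    v,u=np.mgrid[:d.shape[0],:d.shape[1]]
    P=np.stack([(u-K[0,2])/K[0,0]*d,-(v-K[1,2])/K[1,1]*d,-d],-1)@T[:3,:3].T+T[:3,3]
    P[d<=0]=np.nan
    return rgb,d,P
def save(n,rgb): cv2.imwrite("pics/"+n,rgb[...,::-1])
E
python3 - <<'E'
from h import *
s=get_state(); print(s["t"],s["eef_pos"],np.round(s["tool_rot"],3).tolist())
ims=[]
for n in ("scene","top"):
    rgb,d,P=look(n); np.save(n+"P.npy",P); np.save(n+"rgb.npy",rgb); save(n+".png",rgb); print(n,list(cams.calibration(n)))
    for t in ("wedge_top","tapper_grip","bowl_center"):
        for r in spotter.recognise(n,t):
            b=r["bbox"]; u,v=int(b[0]),int(b[1]); print(t,round(r["conf"],2),np.round(b),np.round(P[v,u],3))
E
```

```text
0.0 [0.20397045 0.53735215 0.24783397] [[-0.935, 0.355, -0.0], [0.355, 0.935, -0.001], [-0.0, -0.001, -1.0]]
scene ['intrinsics', 'extrinsics']
wedge_top 0.5 [281. 207.   7.  22.] [0.535 0.03  0.108]
tapper_grip 0.89 [123. 224.  31.  47.] [ 0.518 -0.37   0.06 ]
tapper_grip 0.83 [212. 197.  14.  35.] [ 0.392 -0.152  0.05 ]
tapper_grip 0.72 [172. 210.  26.  46.] [ 0.493 -0.247  0.08 ]
tapper_grip 0.71 [164. 243.  30.  50.] [ 0.609 -0.249  0.072]
tapper_grip 0.65 [179. 196.  14.  32.] [ 0.381 -0.247  0.049]
bowl_center 0.59 [357. 211.  39.  39.] [0.454 0.25  0.029]
top ['intrinsics', 'extrinsics']
wedge_top 0.55 [235. 175.  14.  24.] [0.506 0.028 0.118]
tapper_grip 0.98 [399. 196.  34.  25.] [ 0.498 -0.369  0.077]
tapper_grip 0.86 [347. 207.  30.  25.] [ 0.464 -0.249  0.058]
tapper_grip 0.7 [347. 159.  25.  30.] [ 0.581 -0.245  0.07 ]
tapper_grip 0.63 [343. 244.  19.  13.] [ 0.372 -0.241  0.07 ]
tapper_grip 0.56 [305. 237.  12.  22.] [ 0.379 -0.148  0.067]
bowl_center 0.77 [153. 182.  42.  41.] [0.497 0.251 0.015]
```

View pics/scene.png

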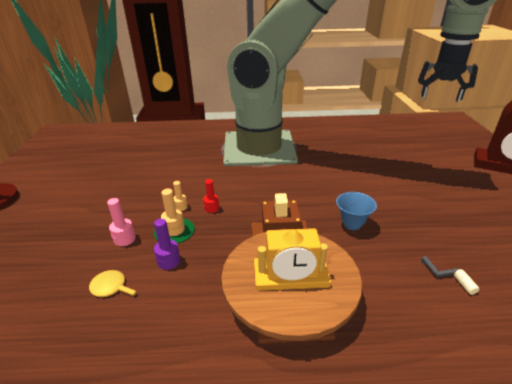

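View pics/top.png

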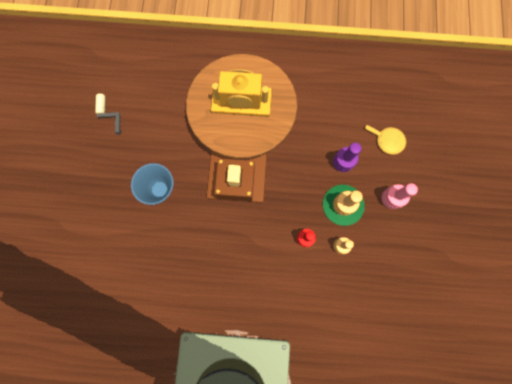

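The scene shows the tan tapper on the green pad at about (172,213), with purple, pink, red and small tan look-alikes round it. The wedge is at (281,206) and the bowl at (356,211). In the top view the tapper is at (347,205) and the wedge at (234,176).

```bash
python3 - <<'E'
from h import *
for n in ("scene","top"):
    P=np.load(n+"P.npy"); rgb=np.load(n+"rgb.npy"); hsv=cv2.cvtColor(rgb,cv2.COLOR_RGB2HSV)
    H,S,V=[hsv[...,i].astype(int) for i in range(3)]
    box=lambda x0,x1,y0,y1,z0,z1:(P[...,0]>x0)&(P[...,0]<x1)&(P[...,1]>y0)&(P[...,1]<y1)&(P[...,2]>z0)&(P[...,2]<z1)
    def rep(k,m):
        q=P[m]
        if len(q): print(n,k,len(q),"mean",q.mean(0).round(4),"min",np.percentile(q,3,0).round(4),"max",np.percentile(q,97,0).round(4))
    g=(H>45)&(H<85)&(S>120)&box(.35,.6,-.4,-.1,-.01,.03); rep("pad",g)
    if g.any():
        (cx,cy),r=cv2.minEnclosingCircle(P[g][:,:2].astype(np.float32)); print("pad circ",cx,cy,r)
    rep("handle",box(.42,.54,-.31,-.19,.065,.12)); rep("htop",box(.42,.54,-.31,-.19,.122,.14)); rep("head",box(.42,.54,-.31,-.19,.015,.05)&~g)
    for a,b in ((.065,.08),(.08,.095),(.095,.11),(.11,.126)): rep(f"h{a}",box(.42,.54,-.31,-.19,a,b))
    rep("wtop",box(.44,.58,-.03,.08,.1,.135)); rep("keeper",box(.42,.6,-.04,.1,.07,.085))
    m=box(.44,.58,-.03,.08,.1,.135)&(V>150); 
    if m.any(): print(cv2.minAreaRect(P[m][:,:2].astype(np.float32)))
s=get_state(); R=np.array(s["tool_rot"]); c=np.array([.475,-.248,.25]); print((R.T@(c-s["eef_pos"])*1000).round())
E
```

```text
scene pad 255 mean [ 0.4892 -0.2273  0.0024] min [ 4.387e-01 -3.027e-01  1.000e-04] max [ 0.5248 -0.203   0.0044]
pad circ 0.47840219736099243 -0.25212177634239197 0.05621890351176262
scene handle 195 mean [ 0.4893 -0.2514  0.0929] min [ 0.4806 -0.2654  0.0664] max [ 0.4938 -0.2407  0.1183]
scene htop 71 mean [ 0.483  -0.2536  0.1271] min [ 0.4688 -0.267   0.1222] max [ 0.4921 -0.2415  0.1298]
scene head 179 mean [ 0.5001 -0.2422  0.0322] min [ 0.4809 -0.2617  0.0154] max [ 0.5084 -0.2266  0.0488]
scene h0.065 51 mean [ 0.4891 -0.2509  0.0725] min [ 0.4823 -0.2658  0.0656] max [ 0.4935 -0.2404  0.0793]
scene h0.08 53 mean [ 0.4891 -0.2521  0.0874] min [ 0.4801 -0.2655  0.081 ] max [ 0.4938 -0.2407  0.0941]
scene h0.095 57 mean [ 0.4893 -0.2516  0.1027] min [ 0.4801 -0.2651  0.0955] max [ 0.4937 -0.2409  0.1097]
scene h0.11 62 mean [ 0.4889 -0.2514  0.1188] min [ 0.4807 -0.2655  0.1113] max [ 0.4936 -0.2406  0.1257]
scene wtop 182 mean [0.5208 0.03   0.1153] min [0.4957 0.017  0.1016] max [0.5342 0.0431 0.1207]
scene keeper 709 mean [0.5254 0.0301 0.0781] min [ 0.4731 -0.0126  0.071 ]
[... 662 characters left out ...]
6] min [ 0.4631 -0.2548  0.0659] max [ 0.482  -0.2393  0.0794]
top h0.08 22 mean [ 0.471  -0.2448  0.087 ] min [ 0.4629 -0.2574  0.0805] max [ 0.4843 -0.2395  0.0942]
top h0.095 22 mean [ 0.4695 -0.2451  0.1023] min [ 0.463  -0.2546  0.0954] max [ 0.4814 -0.2396  0.1093]
top h0.11 27 mean [ 0.4704 -0.2447  0.1184] min [ 0.4631 -0.256   0.1106] max [ 0.4847 -0.2395  0.1255]
top wtop 229 mean [0.5083 0.0311 0.1194] min [0.4905 0.0179 0.1031] max [0.5288 0.0449 0.1236]
top keeper 1102 mean [0.511  0.031  0.0797] min [ 0.4662 -0.0117  0.0709] max [0.5753 0.0749 0.083 ]
((0.5101239085197449, 0.03189318999648094), (0.04057227075099945, 0.028226647526025772), 0.6222217082977295)
[-532. -638.   -2.]
```

Emit:
servo_tool(
  delta_pos=[
    [-40, -24, 0],
    [-40, -24, 0],
    [-40, -24, 0],
    [-40, -24, 0],
    [-40, -24, 0],
    [-40, -24, 0],
    [-40, -24, 0],
    [-40, -24, 0],
  ],
  angular=[
    [0, 0, 0],
    [0, 0, 0],
    [0, 0, 0],
    [0, 0, 0],
    [0, 0, 0],
    [0, 0, 0],
    [0, 0, 0],
    [0, 0, 0],
  ],
  claw=60,
)

```text
t: 1.2
eef_pos: [0.436, 0.2428, 0.2484]
tool_rot: [[-0.935, 0.355, 0.0], [0.355, 0.935, 0.0], [-0.0, 0.0, -1.0]]
wrist_force: [1.4, 0.8, 0.6]
finger_gap: 0.0601
grip_force: 0.0
```

Emit:
servo_tool(
  delta_pos=[
    [0, 0, 0],
    [0, 0, 0],
    [0, 0, 0],
    [0, 0, 0],
    [0, 0, 0],
  ],
  angular=[
    [0, 0, -5.2],
    [0, 0, -5.2],
    [0, 0, -5.2],
    [0, 0, -5.2],
    [0, 0, 0],
  ],
)

```text
t: 1.7
eef_pos: [0.4351, 0.2443, 0.2483]
tool_rot: [[-1.0, -0.002, -0.0], [-0.002, 1.0, 0.0], [0.0, 0.0, -1.0]]
wrist_force: [0.5, 0.6, -0.6]
finger_gap: 0.06
grip_force: 0.0
```

Emit:
servo_tool(
  delta_pos=[
    [-3, -35, 0],
    [-3, -35, 0],
    [-3, -35, 0],
    [-3, -35, 0],
    [-3, -35, 0],
    [-3, -35, 0],
    [-3, -35, 0],
    [-3, -35, 0],
  ],
  angular=[
    [0, 0, 0],
    [0, 0, 0],
    [0, 0, 0],
    [0, 0, 0],
    [0, 0, 0],
    [0, 0, 0],
    [0, 0, 0],
    [0, 0, 0],
  ],
)

```text
t: 2.5
eef_pos: [0.4591, -0.0369, 0.2484]
tool_rot: [[-1.0, 0.003, 0.0], [0.003, 1.0, -0.0], [-0.0, -0.0, -1.0]]
wrist_force: [0.7, -0.3, -0.3]
finger_gap: 0.0601
grip_force: 0.0
```

Emit:
servo_tool(
  delta_pos=[
    [-3, -35, 0],
    [-3, -35, 0],
    [-3, -35, 0],
    [-3, -35, 0],
    [-3, -35, 0],
    [-3, -35, 0],
    [0, -6, 0],
    [0, 0, 0],
  ],
  angular=[
    [0, 0, 0],
    [0, 0, 0],
    [0, 0, 0],
    [0, 0, 0],
    [0, 0, 0],
    [0, 0, 0],
    [0, 0, 0],
    [0, 0, 0],
  ],
)

```text
t: 3.3
eef_pos: [0.4769, -0.2522, 0.2481]
tool_rot: [[-1.0, 0.004, -0.0], [0.004, 1.0, 0.0], [0.0, 0.0, -1.0]]
wrist_force: [0.9, -0.3, 0.2]
finger_gap: 0.0598
grip_force: 0.0
```

```bash
python3 - <<'E'
from h import *
rgb,d,P=look("wrist"); save("w1.png",rgb)
def rep(k,m):
    q=P[m]
    if len(q): print(k,len(q),np.percentile(q,[2,50,98],axis=0).round(4).tolist())
box=lambda x0,x1,y0,y1,z0,z1:(P[...,0]>x0)&(P[...,0]<x1)&(P[...,1]>y0)&(P[...,1]<y1)&(P[...,2]>z0)&(P[...,2]<z1)
rep("htop",box(.42,.54,-.31,-.19,.122,.14))
hsv=cv2.cvtColor(rgb,cv2.COLOR_RGB2HSV); g=(hsv[...,0]>45)&(hsv[...,0]<85)&(hsv[...,1]>120)&(P[...,2]<.03)
rep("pad",g)
if g.any(): print(cv2.minEnclosingCircle(P[g][:,:2].astype(np.float32)))
for a in (.07,.09,.11): rep(f"h{a}",box(.42,.54,-.31,-.19,a,a+.015))
s=get_state(); print(s["eef_pos"],s["t"])
E
```

```text
htop 810 [[0.4645, -0.2648, 0.1241], [0.4761, -0.2529, 0.1304], [0.4889, -0.2403, 0.1319]]
h0.07 63 [[0.4641, -0.2648, 0.0712], [0.4656, -0.252, 0.079], [0.472, -0.2409, 0.0846]]
h0.09 76 [[0.464, -0.2647, 0.0907], [0.4656, -0.2525, 0.0986], [0.472, -0.2407, 0.1048]]
h0.11 97 [[0.4639, -0.265, 0.1101], [0.4656, -0.2529, 0.1174], [0.472, -0.2407, 0.1246]]
[ 0.47718361 -0.25094864  0.2482159 ] 3.35
```

View pics/w1.png

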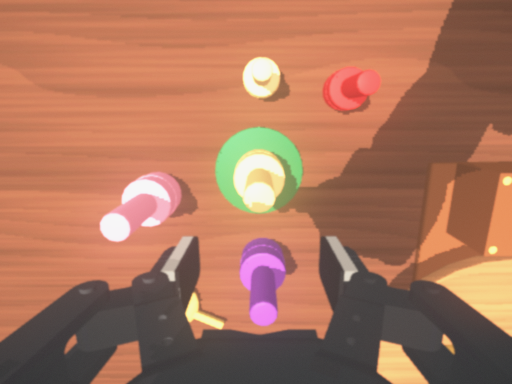

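The wrist view shows the tapper on its pad at (260,180), centred between the fingers, and the look-alikes are clear of the gripper.

Emit:
servo_tool(
  delta_pos=[
    [0, -1, 25],
    [0, 0, 25],
    [0, 0, 25],
    [0, 0, 25],
    [0, 0, 25],
    [0, 0, 20],
    [0, 0, 9],
    [0, 0, 0],
  ],
  angular=[
    [0, 0, 0],
    [0, 0, 0],
    [0, 0, 0],
    [0, 0, 0],
    [0, 0, 0],
    [0, 0, 0],
    [0, 0, 0],
    [0, 0, 0],
  ],
)

```text
t: 4.15
eef_pos: [0.4772, -0.2514, 0.0939]
tool_rot: [[-1.0, -0.001, -0.001], [-0.001, 1.0, 0.001], [0.001, 0.001, -1.0]]
wrist_force: [-0.9, 0.4, 1.3]
finger_gap: 0.0597
grip_force: 0.0
```

Emit:
servo_tool(
  delta_pos=[
    [0, 0, 0],
    [0, 0, 0],
    [0, 0, 0],
    [0, 0, 0],
    [0, 0, 0],
    [0, 0, 0],
  ],
  angular=[
    [0, 0, 0],
    [0, 0, 0],
    [0, 0, 0],
    [0, 0, 0],
    [0, 0, 0],
    [0, 0, 0],
  ],
  claw=15,
  force=80,
)

```text
t: 4.75
eef_pos: [0.4776, -0.2525, 0.0955]
tool_rot: [[-1.0, -0.0, 0.002], [-0.0, 1.0, -0.001], [-0.002, -0.001, -1.0]]
wrist_force: [-1.4, 2.3, 10.1]
finger_gap: 0.0266
grip_force: 78.0
```

Emit:
servo_tool(
  delta_pos=[
    [0, 0, -10],
    [0, 0, -20],
    [0, 0, -25],
    [0, 0, -25],
    [0, 0, -25],
    [0, 0, -25],
    [0, 0, -10],
    [0, 0, 0],
  ],
  angular=[
    [0, 0, 0],
    [0, 0, 0],
    [0, 0, 0],
    [0, 0, 0],
    [0, 0, 0],
    [0, 0, 0],
    [0, 0, 0],
    [0, 0, 0],
  ],
)

```text
t: 5.55
eef_pos: [0.4774, -0.2527, 0.2355]
tool_rot: [[-1.0, 0.0, 0.002], [0.0, 1.0, -0.001], [-0.002, -0.001, -1.0]]
wrist_force: [0.8, -0.1, -3.0]
finger_gap: 0.0262
grip_force: 78.8
```

Emit:
servo_tool(
  delta_pos=[
    [-3, 20, 0],
    [-4, 35, 0],
    [-4, 35, 0],
    [-4, 35, 0],
    [-4, 35, 0],
    [-4, 35, 0],
    [-4, 35, 0],
    [-3, 30, 0],
  ],
  angular=[
    [0, 0, 0],
    [0, 0, 0],
    [0, 0, 0],
    [0, 0, 0],
    [0, 0, 0],
    [0, 0, 0],
    [0, 0, 0],
    [0, 0, 0],
  ],
)

```text
t: 6.35
eef_pos: [0.5067, 0.0094, 0.2332]
tool_rot: [[-1.0, -0.001, -0.002], [-0.001, 1.0, 0.0], [0.002, 0.0, -1.0]]
wrist_force: [0.2, -0.7, -3.3]
finger_gap: 0.0265
grip_force: 79.0
```

Emit:
servo_tool(
  delta_pos=[
    [-3, 20, 0],
    [-1, 3, 0],
    [0, 0, 0],
    [0, 0, 0],
  ],
  angular=[
    [0, 0, 0],
    [0, 0, 0],
    [0, 0, 0],
    [0, 0, 0],
  ],
)

```text
t: 6.75
eef_pos: [0.5109, 0.0295, 0.2338]
tool_rot: [[-1.0, 0.001, -0.001], [0.001, 1.0, -0.001], [0.001, -0.001, -1.0]]
wrist_force: [0.4, -0.7, -2.2]
finger_gap: 0.0263
grip_force: 79.0
```

```bash
python3 - <<'E'
from h import *
s=get_state(); print(s["eef_pos"],s["t"],s["wrist_force"])
for n in ("scene","top"):
    rgb,d,P=look(n)
    if n=="scene": save("s2.png",cv2.resize(rgb[110:270,190:400],None,fx=3,fy=3))
    box=lambda x0,x1,y0,y1,z0,z1:(P[...,0]>x0)&(P[...,0]<x1)&(P[...,1]>y0)&(P[...,1]<y1)&(P[...,2]>z0)&(P[...,2]<z1)
    for k,m in (("head",box(.45,.56,-.02,.085,.135,.18)),("wedge",box(.45,.56,-.02,.085,.09,.126))):
        if m.any(): print(n,k,m.sum(),np.percentile(P[m],[2,50,98],axis=0).round(4).tolist())
E
```

```text
[0.51086356 0.02946964 0.23375966] 6.75 [ 0.4241873  -0.71218196 -2.17894619]
scene head 311 [[0.5112, -0.0002, 0.1429], [0.536, 0.0237, 0.1615], [0.5414, 0.0533, 0.1791]]
scene wedge 186 [[0.5075, 0.0169, 0.0916], [0.531, 0.0302, 0.1134], [0.5346, 0.0432, 0.1206]]
```

View pics/s2.png

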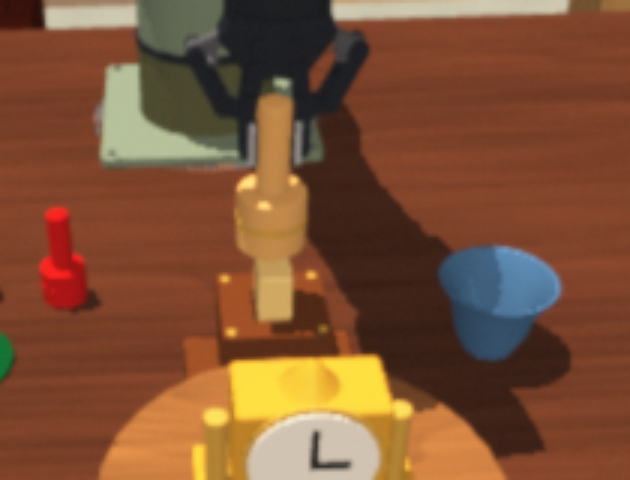

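The crop shows the tapper upright in the fingers, with its head at (272,215) right above the wedge at (274,285).

Emit:
servo_tool(
  delta_pos=[
    [0, 1, 10],
    [0, 0, 10],
    [0, 0, 5],
    [0, 0, 5],
    [0, 0, 5],
    [0, 0, 5],
    [0, 0, 4],
    [0, 0, 0],
  ],
  angular=[
    [0, 0, 0],
    [0, 0, 0],
    [0, 0, 0],
    [0, 0, 0],
    [0, 0, 0],
    [0, 0, 0],
    [0, 0, 0],
    [0, 0, 0],
  ],
)

```text
t: 7.65
eef_pos: [0.5109, 0.0314, 0.1897]
tool_rot: [[-1.0, -0.0, -0.001], [-0.0, 1.0, -0.0], [0.001, -0.0, -1.0]]
wrist_force: [-0.6, 0.1, -2.2]
finger_gap: 0.0264
grip_force: 79.5
```

Emit:
servo_tool(
  delta_pos=[
    [0, 0, 3],
    [0, 0, 3],
    [0, 0, 0],
  ],
  angular=[
    [0, 0, 0],
    [0, 0, 0],
    [0, 0, 0],
  ],
)

```text
t: 7.95
eef_pos: [0.511, 0.0315, 0.184]
tool_rot: [[-1.0, -0.0, -0.0], [-0.0, 1.0, -0.0], [0.0, -0.0, -1.0]]
wrist_force: [0.5, -0.5, -2.1]
finger_gap: 0.0266
grip_force: 79.5
```

Emit:
servo_tool(
  delta_pos=[
    [0, 0, 2],
    [0, 0, 1],
  ],
  angular=[
    [0, 0, 0],
    [0, 0, 0],
  ],
)

```text
t: 8.15
eef_pos: [0.5112, 0.0315, 0.1813]
tool_rot: [[-1.0, -0.0, 0.0], [-0.0, 1.0, -0.0], [-0.0, -0.0, -1.0]]
wrist_force: [-2.1, 0.3, 6.1]
finger_gap: 0.0263
grip_force: 79.5
```

Emit:
servo_tool(
  delta_pos=[
    [0, 0, 2],
  ],
  angular=[
    [0, 0, 0],
  ],
)

```text
t: 8.25
eef_pos: [0.5112, 0.0315, 0.1794]
tool_rot: [[-1.0, -0.0, 0.0], [-0.0, 1.0, -0.0], [-0.0, -0.0, -1.0]]
wrist_force: [-2.7, 0.2, 15.7]
finger_gap: 0.0263
grip_force: 80.3
```

Emit:
servo_tool(
  delta_pos=[
    [0, 0, 1],
  ],
  angular=[
    [0, 0, 0],
  ],
)

```text
t: 8.35
eef_pos: [0.5116, 0.0315, 0.1792]
tool_rot: [[-1.0, -0.0, 0.002], [-0.0, 1.0, -0.0], [-0.002, -0.0, -1.0]]
wrist_force: [-7.2, -1.1, 40.7]
finger_gap: 0.0264
grip_force: 82.6
```

Force jumped to 40 N with no further travel, so this is the hard stop. I'll lift and check.

Emit:
servo_tool(
  delta_pos=[
    [0, 0, 0],
    [0, 0, -6],
    [0, 0, -15],
    [0, 0, -20],
    [0, 0, -20],
    [0, 0, 0],
  ],
  angular=[
    [0, 0, 0],
    [0, 0, 0],
    [0, 0, 0],
    [0, 0, 0],
    [0, 0, 0],
    [0, 0, 0],
  ],
)

```text
t: 8.95
eef_pos: [0.5118, 0.0316, 0.241]
tool_rot: [[-1.0, -0.0, 0.003], [-0.0, 1.0, 0.0], [-0.003, 0.0, -1.0]]
wrist_force: [0.0, -0.5, -3.3]
finger_gap: 0.0261
grip_force: 79.4
```

```bash
python3 - <<'E'
from h import *
s=get_state(); print(s["eef_pos"],s["t"],s["wrist_force"])
rgb,d,P=look("scene"); save("s3.png",cv2.resize(rgb[110:270,190:400],None,fx=3,fy=3))
m=(abs(P[...,0]-.51)<.035)&(abs(P[...,1]-.031)<.025)&(P[...,2]>.083)&(P[...,2]<.127)
print(m.sum(),np.percentile(P[m],[2,50,98],axis=0).round(4).tolist())
m=(abs(P[...,0]-.51)<.06)&(abs(P[...,1]-.031)<.06)&(P[...,2]>.13)&(P[...,2]<.17)
print("head",np.percentile(P[m],[1,50,98],axis=0).round(4).tolist())
E
```

```text
[0.51183293 0.03160942 0.24104323] 8.95 [ 0.00878388 -0.53618726 -3.31356328]
112 [[0.4957, 0.0172, 0.0843], [0.5161, 0.0308, 0.0864], [0.5343, 0.0439, 0.0885]]
head [[0.513, 0.0021, 0.1491], [0.5373, 0.0261, 0.1594], [0.5426, 0.0561, 0.1688]]
```

View pics/s3.png

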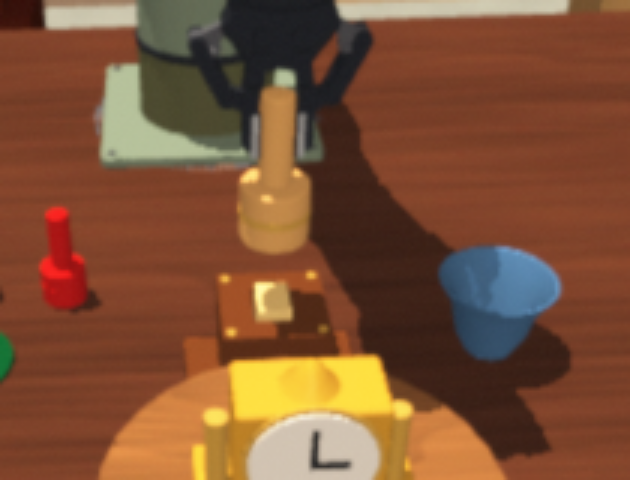

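The crop shows the wedge nearly flush at (272,300), its top measured at 88 mm, so it is home. Returning the tapper to its pad.

Emit:
servo_tool(
  delta_pos=[
    [3, -20, 0],
    [4, -35, 0],
    [4, -35, 0],
    [5, -35, 0],
    [5, -35, 0],
    [4, -35, 0],
    [4, -35, 0],
    [4, -30, 0],
  ],
  angular=[
    [0, 0, 0],
    [0, 0, 0],
    [0, 0, 0],
    [0, 0, 0],
    [0, 0, 0],
    [0, 0, 0],
    [0, 0, 0],
    [0, 0, 0],
  ],
)

```text
t: 9.8
eef_pos: [0.4774, -0.2303, 0.2381]
tool_rot: [[-1.0, 0.0, -0.001], [0.0, 1.0, 0.0], [0.001, 0.0, -1.0]]
wrist_force: [-0.1, -1.1, -2.9]
finger_gap: 0.0263
grip_force: 79.2
```

Emit:
servo_tool(
  delta_pos=[
    [2, -20, 0],
    [0, -4, 0],
    [0, 0, 25],
    [0, 0, 30],
    [0, 0, 30],
    [0, 0, 30],
    [0, 0, 20],
    [0, 0, 0],
  ],
  angular=[
    [0, 0, 0],
    [0, 0, 0],
    [0, 0, 0],
    [0, 0, 0],
    [0, 0, 0],
    [0, 0, 0],
    [0, 0, 0],
    [0, 0, 0],
  ],
)

```text
t: 10.6
eef_pos: [0.4751, -0.2512, 0.1016]
tool_rot: [[-1.0, -0.001, -0.004], [-0.001, 1.0, 0.002], [0.004, 0.002, -1.0]]
wrist_force: [0.1, 0.8, -1.1]
finger_gap: 0.0265
grip_force: 79.3
```

Emit:
servo_tool(
  delta_pos=[
    [0, 0, 4],
    [0, 0, 2],
    [0, 0, 0],
  ],
  angular=[
    [0, 0, 0],
    [0, 0, 0],
    [0, 0, 0],
  ],
)

```text
t: 10.9
eef_pos: [0.4764, -0.2525, 0.0989]
tool_rot: [[-1.0, -0.0, 0.001], [-0.0, 1.0, -0.0], [-0.001, -0.0, -1.0]]
wrist_force: [0.3, -0.4, -2.6]
finger_gap: 0.0262
grip_force: 79.3
```

Emit:
servo_tool(
  delta_pos=[
    [0, 0, 2],
    [0, 0, 0],
  ],
  angular=[
    [0, 0, 0],
    [0, 0, 0],
  ],
)

```text
t: 11.1
eef_pos: [0.4762, -0.2526, 0.0965]
tool_rot: [[-1.0, -0.0, 0.0], [-0.0, 1.0, -0.0], [-0.0, -0.0, -1.0]]
wrist_force: [-0.8, -0.4, -2.5]
finger_gap: 0.0262
grip_force: 79.3
```

Emit:
servo_tool(
  delta_pos=[
    [0, 0, 1],
    [0, 0, 0],
  ],
  angular=[
    [0, 0, 0],
    [0, 0, 0],
  ],
)

```text
t: 11.3
eef_pos: [0.4763, -0.2526, 0.0955]
tool_rot: [[-1.0, -0.0, 0.0], [-0.0, 1.0, -0.0], [-0.0, -0.0, -1.0]]
wrist_force: [0.3, 0.4, 2.2]
finger_gap: 0.0266
grip_force: 80.2
```

Contact with the pad. Opening, then retreating straight up.

Emit:
servo_tool(
  delta_pos=[
    [0, 0, 0],
    [0, 0, 0],
    [0, 0, 0],
    [0, 0, 0],
    [0, 0, 0],
    [0, 0, 0],
  ],
  angular=[
    [0, 0, 0],
    [0, 0, 0],
    [0, 0, 0],
    [0, 0, 0],
    [0, 0, 0],
    [0, 0, 0],
  ],
  claw=60,
)

```text
t: 11.9
eef_pos: [0.4762, -0.2525, 0.0953]
tool_rot: [[-1.0, -0.0, 0.0], [-0.0, 1.0, -0.0], [-0.0, -0.0, -1.0]]
wrist_force: [0.3, -0.2, -0.7]
finger_gap: 0.0603
grip_force: 0.0
```

Emit:
servo_tool(
  delta_pos=[
    [0, 0, -10],
    [0, 0, -20],
    [0, 0, -30],
    [0, 0, -30],
    [0, 0, -30],
    [0, 0, -30],
    [0, 0, -20],
    [0, 0, 0],
  ],
  angular=[
    [0, 0, 0],
    [0, 0, 0],
    [0, 0, 0],
    [0, 0, 0],
    [0, 0, 0],
    [0, 0, 0],
    [0, 0, 0],
    [0, 0, 0],
  ],
)

```text
t: 12.7
eef_pos: [0.4768, -0.2527, 0.2684]
tool_rot: [[-1.0, -0.0, 0.004], [-0.0, 1.0, -0.002], [-0.004, -0.002, -1.0]]
wrist_force: [0.0, -0.4, -0.7]
finger_gap: 0.0602
grip_force: 0.0
```

```bash
python3 - <<'E'
from h import *
s=get_state(); print(s["eef_pos"],s["t"],s["finger_gap"])
rgb,d,P=look("scene"); save("s4.png",rgb)
for a in (.07,.09,.11,.122):
    m=(abs(P[...,0]-.48)<.06)&(abs(P[...,1]+.25)<.06)&(P[...,2]>a)&(P[...,2]<a+.014)
    print(a,m.sum(),np.percentile(P[m],[2,50,98],axis=0).round(4).tolist())
m=(abs(P[...,0]-.51)<.035)&(abs(P[...,1]-.031)<.025)&(P[...,2]>.083)&(P[...,2]<.127)
print("wedge",P[m][:,2].max())
E
```

```text
[ 0.47679779 -0.25270867  0.26840366] 12.7 0.06020594423940154
0.07 48 [[0.4763, -0.2655, 0.0702], [0.4888, -0.2508, 0.0768], [0.4928, -0.241, 0.0836]]
0.09 48 [[0.4807, -0.2651, 0.0905], [0.4893, -0.2513, 0.0971], [0.4933, -0.2412, 0.1036]]
0.11 49 [[0.4792, -0.2655, 0.1106], [0.4893, -0.2519, 0.1169], [0.493, -0.2408, 0.1233]]
0.122 71 [[0.4677, -0.2662, 0.1224], [0.4819, -0.2528, 0.1276], [0.4915, -0.2413, 0.1298]]
wedge 0.08912438500786912
```

View pics/s4.png

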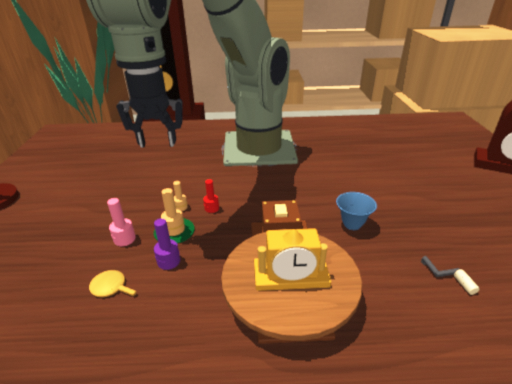

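The tapper stands upright on its pad at (172,213), the wedge is home at (281,211), the bowl is unmoved at (356,211), and the gripper is clear.

```bash
python3 -c "
from cell import order; print(order.sign_off())"
```

```text
the job is handed in; nothing more can be done
None
```

I tapped the wedge down to its hard stop (top measured at about 88–89 mm), stood the tapper upright back on its felt pad, left the bowl where it was, and handed the job in at about 13 s; the sign-off gave no verdict.

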